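Lid the slide tray, then hold it square in the light box's corner

ROBOT

A 7-joint arm with a two-finger parallel gripper is mounted at the origin on the work surface. World frame = base frame: x ahead of the robot, y to its left, z up, the work surface at z = 0. Lengths are in m, angles in rad, forces in N, time in s.
With the tool pointing down it reaches from about 0.425 to 0.875 m from the base axis. Payload 4.7 kg.
Tool frame: the origin (TCP) lies midway between the tips of the shut fingers; the grasp point (between the pads) lies ctrl.grasp_offset behind it (ctrl.grasp_offset is the distance from the TCP to the grasp point, in m); z points along the fingers, y is the line along which they close (so a half turn about z gives the same grasp; the last joint's range is limited). The gripper opens to 87 mm and grips with 3 to 60 N. Pads are 19 mm wide; open, the fingers measure 117 mm over their backs; the gripper's body (75 mm by 190 mm) begins 51 mm behind the grasp point.
Start: joints at [-1.255, 0.321, -0.07, 1.45, 0.023, 1.371, -0.057], TCP at [0.193, 0.621, 0.223] pointing down, gripper open.
Joint ranges: [-2.86, 2.86], [-0.3, 2.09], [-1.38, 1.24], [0.06, 2.45], [-1.56, 4.7], [0.09, 2.05], [-2.69, 2.69]. Speed limits (rad/s): [2.57, 2.57, 3.14, 3.14, 3.14, 3.14, 3.14].

INTERFACE

Orientations are given as a rotation vector (axis times angle).
In Python, from bench import ctrl gives the robot as it stands. The module is installed in compiled form; this text tells all that it offers.
- The arm moves only by the tool jog_arm, never from a script. Its argument "moves" is one flat list of numbers, 7 for each row, row after row: the shift along the tool's x, y, z in units of 30 cm (1.0 is 30 cm), then the turn, a rotation vector about the tool's x, y, z in units of 60 degrees (1.0 is 60 degrees), then the gripper's target within -1 to 1 (fully open at 1, half-way at 0, shut at -1). In form: [x, y, z, wx, wy, wz, fingers, x, y, z, wx, wy, wz, fingers, ...]. A call has exactly 8 rows; each row is the pose to reach, as a shift and turn from the pose commanded when the call began, along the tool's axes at that moment; what a row does not reach only later rows make up. A row lasts 1/8 s, in which the tool goes at most 62.5 mm and 10.7 degrees, less where a joint would pass 70% of its speed; a pose out of reach is approached as far as the arm can. A call with a number of a shift or a turn outside -1 to 1 is refused whole. A call with a gripper value outside its range is refused whole. The fingers move at their own pace and stop on an object; "newtons" is the grip in N (left out, the last holds). Time passes only in rows, so rows that repeat a pose let the fingers close, or fill a call up. It gives the time, the measured TCP pose, the force, the opening and the grip force at its end, in the units of the state.
- ctrl.get_state(): the state, without advancing time (a new reading comes with each control period).
- ctrl.get_image(name): name is "scene" or "side" or "wrist"; returns a dict with "pixels" (384x512x3 uint8, red, green, blue), "fx", "fy", "cx", "cy" (pixels), "dist" ([k1, k2, p1, p2, k3] as OpenCV has them; the pictures are not rectified), "xyz" and "rotation" of the camera in the world; the wrist camera has in their place "tool_from_camera" (4x4, takes a point from camera to tool coordinates, whose origin is the TCP and whose axes are the flange's). Camera axes: x right, y up, looking along -z (the intrinsics and any distortion apply to the point x, -y, -z); pixel columns grow to the right and rows downward; lengths in m; the calibration is good to about 2 mm. A picture is of the moment at which its call begins: read the wrist's pose just before it. There is no depth.
- ctrl.close_job(): hands the job in; it is judged then, once.
The state is a dict: "time": time; "joint_positions": joint angles; "qd": joint speeds; "joint_torque": joint torques, N m; "position": TCP position; "tool_rot": TCP orientation; "ft_force": force on the tool from outside, world axes, zero at the start; "torque": the same for the moment, N m; "grip_width": opening from 0.0 (shut) to 1.0 (fully open); "grip_force": force on a finger pad.
Only numpy, scipy, OpenCV 4.12 (cv2) and the standard library are available. Lean on these libraries where they do the work, as an engineer would, in place of code of your own. Each camera call takes 0.05 s, during which the arm holds its last target. There are 200 camera calls.

TASK

Close up the loaded slide tray: put the orange lid on its open slide compartment so that it sits fully home, and let go of the lid. Then take hold of the blue tray itself, not the lid, and slide it into the corner of the two dark stops until its end and its side both lie flush against them, and keep pressing it there, with moderate force, square and flat on the light box. Finish while still holding and pressing the tray; leave the other things on the bench where they are.

Things in the scene. Friction and masses are not known exactly. Their poses are not given: they have to be found in the camera images.
- lightbox: Fixed light box, aluminium with a white top, 300 (x) x 280 (y) x 40 mm; origin at the centre of its underside, on the bench; its smooth glass top is 40 mm up and, like the polished stops, lets the tray slide easily (friction about 0.25). Two steel stops stand on its top along its +x and +y edges and meet in a corner; yaw varies. Its +x points away from the robot, +y to the left.
- far_stop: Dark steel bar fixed on the light box, 12 mm thick, 16 mm high, 245 mm long along the light box's y. Origin on its inner face (the face that looks to the light box's -x), halfway along, at the height of the light box's top. Axes as the light box's.
- side_stop: Dark steel bar fixed on the light box, 12 mm thick, 16 mm high, 255 mm long along the light box's x. Origin on its inner face (the face that looks to the light box's -y), halfway along, at the height of the light box's top. Axes as the light box's.
- stop_corner (a point): Where the inner faces of the two stops meet, on the light box's top: 120 mm in x and 110 mm in y from the light box's centre. Axes as the light box's.
- tray: Loose blue slide tray, 150 (x) x 100 (y) x 22 mm, about 0.3 kg, standing on the light box's top, clear of the stops and turned a little. Origin at the centre of its underside. Its -x third (x -75 to -25 mm) is a solid block that carries an upright black grip; the rest is an open slide compartment, 90 x 90 mm inside, walls 5 mm, floor 4 mm thick, with three glass slides glued flat on the floor. Its +x end face goes against far_stop and its +y side face against side_stop.
- tray_grip (a point): Point to hold the tray by: in the upright black grip bar of the tray, which is 36 mm long (tray x), 14 mm thick (tray y: the fingers close along it) and rises from the block's top (22 mm above the tray's underside) to 58 mm. This point is 52 mm from the tray's centre towards -x and 46 mm above its underside. Axes as the tray's.
- tray_corner (a point): The tray's lower +x +y corner (75 mm, 50 mm from the centre, at its underside), which belongs at stop_corner.
- tray_mouth (a point): Centre of the slide compartment's mouth, at the rim: 25 mm from the tray's centre towards +x, 22 mm above its underside. Axes as the tray's.
- lid: Loose orange lid, about 90 g, lying right side up on the bench to the left or right of the light box. A square plate 100 x 100 x 4 mm with a round tapered boss underneath (6 mm deep, 74 mm across at the bottom, 84 mm at the plate) that drops into the compartment with 3 mm play all round; any yaw that lies square on the rim will do. Origin at the centre of the boss's underside: 6 mm below tray_mouth when the lid is home, the plate then resting on the rim.
- lid_grip (a point): Point to hold the lid by: in the upright black bar on the lid, 38 mm long (lid x), 12 mm thick (lid y: the fingers close along it), from 10 to 44 mm above the lid's origin; this point lies 33 mm above the origin. Axes as the lid's.
- tip_box: Bystander: clear box with a green top, 87 x 117 x 67 mm, on the bench on the other side of the light box from the lid. Origin at the centre of its underside.
- media_bottle: Bystander: glass bottle with red cap, 72 mm across, 150 mm tall. Origin at the centre of its underside.
- amber_jar: Bystander: amber jar with white cap, 60 mm across, 90 mm tall. Origin at the centre of its underside.
- reagent_vial: Bystander: small white vial with a green cap, 34 mm across, 65 mm tall. Origin at the centre of its underside.
- waste_pot: Bystander: open steel pot with two ears, 100 mm across (more over the ears), 100 mm tall. Origin at the centre of its underside.
Things that resemble listed ones, but are neither listed nor needed, are in the scene too. What is meant by the lid is not pink, and is the smaller of those in its own colour.

How it is judged:
By the outcome, as a careful person would: the job done as asked, in the order asked, and still so for the second after the job is handed in, while the arm keeps its last pose, push and grip.
It also fails if it takes over 58 s, if anything falls off the work surface, if the arm or the gripper's body presses on something with over 40 N, if the wrist force passes 120 N, or if a joint passes its speed limit or range.

## Working session

There is one attempt and no reset: what is moved stays moved. The work goes in short steps, Python scripts to look and compute and a tool call to move; the robot and the scene stay as the last step left them, time stands still between calls to the robot, and variables do not carry over. Pictures are saved under pics/ and viewed, at most 13 in all, crops included, and the job is handed in when it is done.

Besides the shell and the picture viewer there is one more tool, called after "Emit:" as name(argument=value, ...), one argument or row to a line, values as JSON. jog_arm: Moves the arm, as the interface text tells. Its arguments: {"type":"object","properties":{"moves":{"type":"array"},"newtons":{"type":"number"}},"required":["moves"]}

```bash
mkdir -p pics; cat > h.py <<'E'
import numpy as np, cv2
from bench import ctrl
from scipy.spatial.transform import Rotation as R
def campose(im, st=None):
    if "xyz" in im:
        r=np.array(im["rotation"],float)
        r = r if r.shape==(3,3) else R.from_rotvec(r).as_matrix()
        return r,np.array(im["xyz"])
    T=np.eye(4);T[:3,:3]=R.from_rotvec(st["tool_rot"]).as_matrix();T[:3,3]=st["position"]
    T=T@np.array(im["tool_from_camera"]);return T[:3,:3],T[:3,3]
def K(im): return np.array([[im["fx"],0,im["cx"]],[0,im["fy"],im["cy"]],[0,0,1.]])
def rays(im,px,st=None):
    r,o=campose(im,st)
    u=cv2.undistortPoints(np.array(px,float).reshape(-1,1,2),K(im),np.array(im["dist"],float))[:,0]
    d=np.c_[u[:,0],-u[:,1],-np.ones(len(u))]@r.T
    return o,d
def onplane(im,px,z,st=None):
    o,d=rays(im,px,st); return o+d*((z-o[2])/d[:,2])[:,None]
def proj(im,P,st=None):
    r,o=campose(im,st); c=(np.atleast_2d(P)-o)@r; c=c*[1,-1,-1]
    return cv2.projectPoints(c,np.zeros(3),np.zeros(3),K(im),np.array(im["dist"],float))[0][:,0]
def shot(n,f=None):
    st=ctrl.get_state(); im=ctrl.get_image(n)
    if f: cv2.imwrite("pics/"+f,im["pixels"][:,:,::-1])
    return im,st
E
python3 - <<'E'
from h import *
for n in("scene","side","wrist"):
    im,st=shot(n,n+"0.png")
    print(n,im["fx"],im.get("xyz"),im.get("rotation"),im.get("tool_from_camera"),im["dist"])
print({k:np.round(v,3) for k,v in st.items()},ctrl.grasp_offset)
a=[cv2.imread(f"pics/{n}0.png") for n in("scene","side","wrist")]
E
```

```text
scene 398.2492776060074 [1.32197918 0.56194522 1.11620037] [0.44336381 0.80213187 1.99365197] None [-0.13965778  0.          0.          0.          0.        ]
side 448.8688110653164 [ 0.36754861 -0.95855569  0.78833041] [ 0.96836065 -0.05973952 -0.08031992] None [-0.03769286  0.          0.          0.          0.        ]
wrist 300.9587810199891 None None [[-5.79009526e-04  9.69941701e-01  2.43336724e-01  6.52200995e-02]
 [ 9.99999829e-01  5.42140085e-04  2.18483874e-04  5.62765937e-04]
 [ 7.99940286e-05  2.43336809e-01 -9.69941849e-01 -1.61650342e-01]
 [ 0.00000000e+00  0.00000000e+00  0.00000000e+00  1.00000000e+00]] [-0.04128172  0.          0.          0.          0.        ]
{'time': np.float64(0.1), 'joint_positions': array([-1.255,  0.322, -0.07 ,  1.452,  0.023,  1.371, -0.057]), 'qd': array([ 0.001, -0.001,  0.   , -0.004,  0.   , -0.001,  0.001]), 'joint_torque': array([ 0.0000e+00, -4.9257e+01, -4.0500e-01, -3.1340e+01, -6.4000e-02,
        3.9000e-02,  0.0000e+00]), 'position': array([0.193, 0.62 , 0.222]), 'tool_rot': array([-4.720e-01, -3.106e+00,  3.000e-03]), 'ft_force': array([ 0.017, -0.386, -0.839]), 'torque': array([0.048, 0.024, 0.007]), 'grip_force': np.float64(0.0), 'grip_width': np.float64(0.999)} 0.0187
```

View pics/scene0.png

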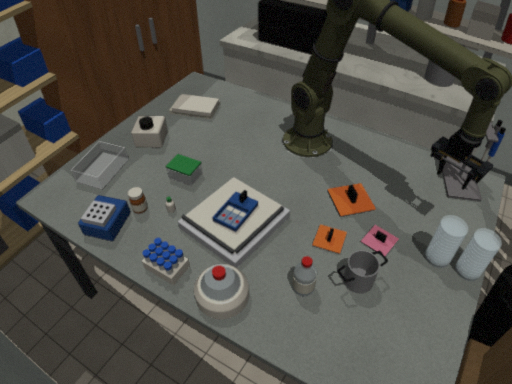

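View pics/side0.png

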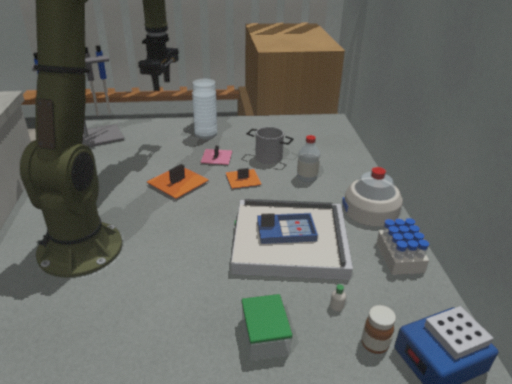

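The scene view shows the small orange lid at (330,238), the tray at (236,210) on the light box, and the larger orange decoy at (350,198). The side view shows the same lid at (242,178) and the tray at (288,228), with the stops along the far and right edges.

```bash
cat >> h.py <<'E'
def comps(im,lo,hi,amin=60):
    hsv=cv2.cvtColor(im["pixels"],cv2.COLOR_RGB2HSV); m=cv2.inRange(hsv,np.array(lo),np.array(hi))
    m=cv2.morphologyEx(m,cv2.MORPH_CLOSE,np.ones((3,3),np.uint8))
    cs=cv2.findContours(m,cv2.RETR_EXTERNAL,cv2.CHAIN_APPROX_NONE)[0]
    return [c[:,0].astype(float) for c in cs if cv2.contourArea(c)>amin]
def rect(im,c,z,st=None):
    P=onplane(im,c,z,st)[:,:2]*1000
    (x,y),(w,h),a=cv2.minAreaRect(P.astype(np.float32)); return np.round([x,y,w,h,a],1)
ORANGE=((5,150,80),(18,255,255)); BLUE=((104,110,40),(125,255,255)); WHITE=((0,0,150),(180,60,255))
E
python3 - <<'E'
from h import *
for n in("scene","side"):
    im,st=shot(n)
    for nm,col,z in(("or",ORANGE,.009),("bl",BLUE,.062)):
        for c in comps(im,*col):
            m=c.mean(0).round(); r=rect(im,c,z)
            if r[0]>200 and abs(r[1])<600 and r[0]<1000: print(n,nm,m,r)
    hsv=cv2.cvtColor(im["pixels"],cv2.COLOR_RGB2HSV)
    print(hsv[240,200] if n=="scene" else hsv[255,290], hsv[228,200] if n=="scene" else hsv[270,290])
E
python3 -c "
import cv2,numpy as np
a=cv2.imread('pics/scene0.png')[170:270,170:370];b=cv2.imread('pics/side0.png')[160:290,200:370]
cv2.imwrite('pics/c1.png',np.vstack([cv2.resize(a,(600,300),interpolation=2),cv2.resize(b,(392,300),interpolation=2)[:, :].copy() if 0 else cv2.copyMakeBorder(cv2.resize(b,(392,300),interpolation=2),0,0,0,208,0)]))"
```

```text
scene or [329. 239.] [463.8 317.8  99.7  98.1   9.2]
scene or [351. 199.] [244.4 309.7 146.  144.5  44.2]
scene bl [163. 253.] [ 8.414e+02 -1.107e+02  8.530e+01  1.220e+02  5.000e-01]
scene bl [106. 217.] [ 830.8 -398.3  183.7  163.5   17.1]
scene bl [236. 210.] [561.4 -10.  101.7 154.6  90. ]
[ 0  0 75] [90  4 59]
side or [243. 179.] [460.7 311.9  94.5  96.1   9. ]
side or [177. 182.] [246.5 310.5 141.5 142.6  43.9]
side bl [441. 355.] [ 805.5 -437.3  186.9  150.    17.3]
side bl [406. 234.] [861.9 -80.2  88.9 130.    0. ]
side bl [272. 229.] [506.8 -20.5  93.8  53.5  89.3]
[ 23  12 192] [120   5 102]
```

View pics/c1.png

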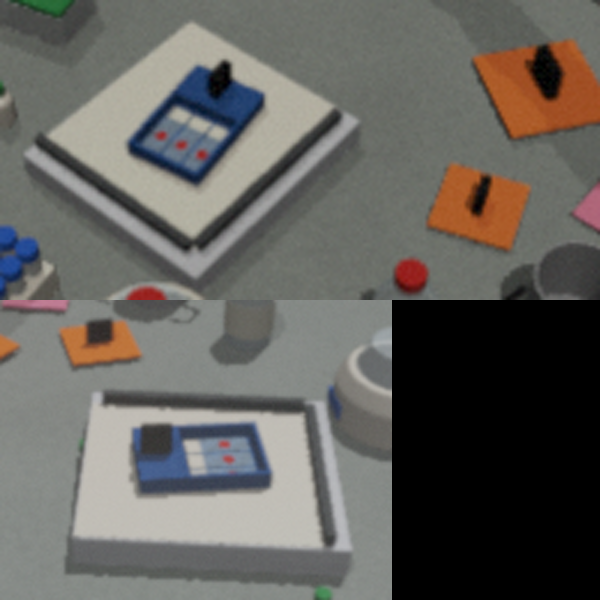

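```bash
cat >> h.py <<'E'
def down(ydeg):  # tool pointing down, tool y at ydeg in world
    a=np.radians(ydeg); y=np.array([np.cos(a),np.sin(a),0]); z=np.array([0,0,-1.]); return np.c_[np.cross(y,z),y,z]
def row(p,Rm,p0,R0):
    t=R0.T@(np.array(p)-p0)/.3; w=R.from_matrix(R0.T@Rm).as_rotvec()/np.radians(60); return np.round(np.r_[t,w],4)
def now():
    s=ctrl.get_state(); return np.array(s["position"]),R.from_rotvec(s["tool_rot"]).as_matrix()
E
python3 - <<'E'
from h import *
p0,R0=now(); print(R0.round(3)); print(row([.463,.316,.2],down(99),p0,R0))
E
```

```text
[[-0.955  0.297 -0.   ]
 [ 0.297  0.955 -0.001]
 [-0.    -0.001 -1.   ]]
[-1.1604e+00 -7.0130e-01  7.4200e-02 -9.0000e-04 -1.0000e-04 -4.3820e-01]
```

Emit:
jog_arm(
  moves=[-0.2,-0.1,0,0,0,-0.15,1,-0.4,-0.2,0,0,0,-0.3,1,-0.6,-0.35,0,0,0,-0.44,1,-0.8,-0.5,0,0,0,-0.44,1,-1,-0.6,0,0,0,-0.44,1,-1,-0.7,0.07,0,0,-0.44,1,-1,-0.7,0.07,0,0,-0.44,1,-1,-0.7,0.07,0,0,-0.44,1],
)

```text
time: 1.25
position: [0.417, 0.3315, 0.2018]
tool_rot: [0.249, -3.132, -0.002]
ft_force: [0.1, 0.6, 0.1]
grip_width: 1.002
grip_force: 0.0
```

```bash
python3 - <<'E'
from h import *
im,st=shot("wrist","w1.png"); print(st["time"],st["position"],now()[1].round(3))
for c in comps(im,*ORANGE): print("or",c.mean(0).round(),rect(im,c,.009,st))
p0,R0=now(); print(row([.463,.316,.2],down(99),p0,R0))
E
```

```text
1.25 [0.41695456 0.3315391  0.20176589] [[-0.987 -0.16   0.   ]
 [-0.16   0.987  0.001]
 [-0.     0.001 -1.   ]]
or [240. 203.] [458.1 317.6  88.2  99.8   9.1]
or [262.  35.] [247.1 311.5 143.6 145.3  44.4]
[-0.1437 -0.0789  0.0065  0.0011  0.0004  0.0035]
```

View pics/w1.png

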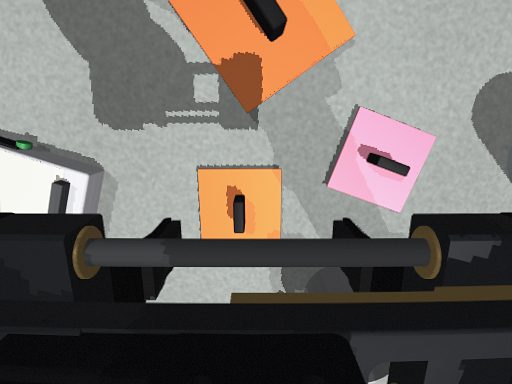

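The wrist view shows the small orange lid spanning columns 198–281 from row 168, cut off below by the gripper. Its bar is at (239,213), centred. The pink decoy lid is at (380,160).

```bash
python3 - <<'E'
from h import *
im,st=shot("scene")
print("pot rim far/near/left/right",onplane(im,[[345,258],[378,256],[360,254],[336,278],[386,262]],.1).round(3).tolist())
print("bottle cap",onplane(im,[[307,262]],.15).round(3))
im2,_=shot("side")
print("pot",onplane(im2,[[254,132],[284,134],[247,132],[292,142]],.1).round(3).tolist(),onplane(im2,[[311,139]],.15).round(3))
p0,R0=now()
for z in(.12,.0145): print(row([.4638,.3182,z],down(99.1),p0,R0))
E
```

```text
pot rim far/near/left/right [[0.58, 0.413, 0.1], [0.52, 0.501, 0.1], [0.542, 0.448, 0.1], [0.661, 0.419, 0.1], [0.529, 0.531, 0.1]]
bottle cap [[0.687 0.33  0.15 ]]
pot [[0.513, 0.47, 0.1], [0.616, 0.448, 0.1], [0.488, 0.472, 0.1], [0.634, 0.385, 0.1]] [[0.678 0.304 0.15 ]]
[-0.1474 -0.0739  0.2735  0.0009  0.0006  0.003 ]
[-1.471e-01 -7.420e-02  6.251e-01  9.000e-04  6.000e-04  3.000e-03]
```

Emit:
jog_arm(
  moves=[-0.147,-0.074,0.1,0,0,0.003,1,-0.147,-0.074,0.27,0,0,0.003,1,-0.147,-0.074,0.42,0,0,0.003,1,-0.147,-0.074,0.55,0,0,0.003,1,-0.147,-0.074,0.62,0,0,0.003,1,-0.147,-0.074,0.62,0,0,0.003,1,-0.147,-0.074,0.62,0,0,0.003,-1,-0.147,-0.074,0.62,0,0,0.003,-1],
  newtons=25,
)

```text
time: 2.4
position: [0.4652, 0.3171, 0.0171]
tool_rot: [-0.245, 3.13, 0.003]
ft_force: [0.7, 0.3, 0.5]
grip_width: 0.855
grip_force: 0.0
```

Emit:
jog_arm(
  moves=[0,0,0,0,0,0,-1,0,0,0,0,0,0,-1,0,0,-0.05,0,0,0,-1,0,0,-0.2,0,0,0,-1,0,0,-0.35,0,0,0,-1,0,0,-0.5,0,0,0,-1,0,0,-0.6,0,0,0,-1,0,0,-0.6,0,0,0,-1],
)

```text
time: 3.4
position: [0.466, 0.3171, 0.1997]
tool_rot: [-0.244, 3.126, 0.006]
ft_force: [0.7, -0.6, -0.7]
grip_width: 0.021
grip_force: 0.0
```

```bash
python3 - <<'E'
from h import *
im,st=shot("wrist","w2.png"); print(st["time"],st["position"],st["grip_width"],st["grip_force"],now()[1].round(3))
for n in("scene","side"):
    im,st=shot(n,n+"2.png")
    for c in comps(im,*ORANGE): print(n,c.mean(0).round(),rect(im,c,.19,st),len(c))
E
```

```text
3.4 [0.46599309 0.31710661 0.19971695] 0.021365950470237823 0.0 [[-0.988 -0.155  0.003]
 [-0.155  0.988  0.002]
 [-0.003  0.002 -1.   ]]
scene [329. 239.] [603.3 357.5  84.9  82.1   9. ] 91
scene [354. 203.] [427.8 357.8 102.3 119.3  44.8] 114
side [243. 179.] [439.   16.8  72.6  75.    9. ] 92
side [177. 182.] [274.6  15.9 108.6 109.4  44.1] 135
```

View pics/w2.png

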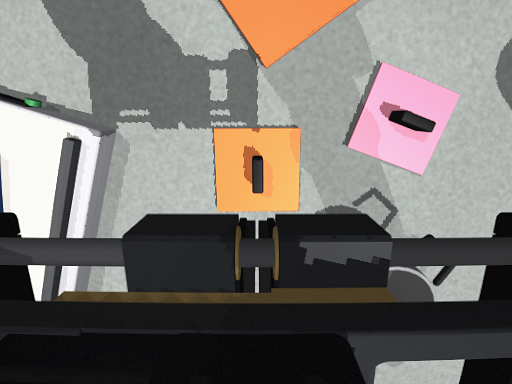

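The fingers close slowly, so the lift started before they had the lid. The lid is untouched and now fully visible at columns 214–300, rows 127–212, so I'll re-measure it and retry.

```bash
python3 - <<'E'
from h import *
im,st=shot("wrist")
for c in comps(im,*ORANGE): r=rect(im,c,.009,st);print(c.mean(0).round(),r)
p0,R0=now()
print(row([.4638,.3182,.0145],down(99.1),p0,R0))
E
```

```text
[266. 177.] [463.1 318.2  99.2  99.6   9.4]
[288.  19.] [308.9 329.2  69.9 150.7   9.2]
[-0.0031  0.0095  0.5998 -0.001  -0.0017 -0.0029]
```

Emit:
jog_arm(
  moves=[-0.003,0.008,0,0,0,-0.003,1,-0.003,0.008,0,0,0,-0.003,1,-0.003,0.008,0.1,0,0,-0.003,1,-0.003,0.008,0.2,0,0,-0.003,1,-0.003,0.008,0.3,0,0,-0.003,1,-0.003,0.008,0.4,0,0,-0.003,1,-0.003,0.008,0.4,0,0,-0.003,1,-0.003,0.008,0.4,0,0,-0.003,1],
)

```text
time: 4.6
position: [0.4655, 0.3189, 0.0766]
tool_rot: [-0.249, 3.131, 0.001]
ft_force: [0.1, -0.3, 1.0]
grip_width: 0.833
grip_force: 0.0
```

```bash
python3 - <<'E'
from h import *
p0,R0=now(); s=ctrl.get_state(); print(p0,s["grip_width"],s["time"])
print(row([.4634,.3182,.0145],down(99.2),p0,R0))
E
```

```text
[0.46546348 0.31894725 0.07655254] 0.8334511966986928 4.6
[ 0.0074 -0.0015  0.2068  0.0006  0.0011 -0.0016]
```

Emit:
jog_arm(
  moves=[0.006,-0.001,0.07,0,0,0,1,0.006,-0.001,0.14,0,0,0,1,0.006,-0.001,0.205,0,0,0,1,0.006,-0.001,0.205,0,0,0,0.5,0.006,-0.001,0.205,0,0,0,-1,0.006,-0.001,0.205,0,0,0,-1,0.006,-0.001,0.205,0,0,0,-1,0.006,-0.001,0.205,0,0,0,-1],
  newtons=25,
)

```text
time: 5.6
position: [0.4633, 0.3181, 0.0144]
tool_rot: [-0.249, 3.131, 0.001]
ft_force: [0.0, 0.0, 0.5]
grip_width: 0.517
grip_force: 0.0
```

Emit:
jog_arm(
  moves=[0,0,0,0,0,0,-1,0,0,0,0,0,0,-1,0,0,0,0,0,0,-1,0,0,0,0,0,0,-1,0,0,0,0,0,0,-1,0,0,0,0,0,0,-1,0,0,-0.02,0,0,0,-1,0,0,-0.05,0,0,0,-1],
)

```text
time: 6.6
position: [0.4629, 0.3178, 0.0293]
tool_rot: [0.249, -3.131, 0.001]
ft_force: [-0.2, 0.7, -0.7]
grip_width: 0.136
grip_force: 25.0
```

Emit:
jog_arm(
  moves=[0,0,-0.2,0,0,0,-1,0,0,-0.4,0,0,0,-1,0,0,-0.6,0,0,0,-1,-0.1,-0.15,-0.6,0,0,0,-1,-0.2,-0.3,-0.6,0,0,0,-1,-0.3,-0.45,-0.6,0,0,0,-1,-0.4,-0.6,-0.6,0,0,0,-1,-0.5,-0.75,-0.6,0,0,0,-1],
)

```text
time: 7.6
position: [0.6479, 0.1184, 0.21]
tool_rot: [-0.25, 3.131, 0.001]
ft_force: [1.4, 0.3, -0.6]
grip_width: 0.135
grip_force: 25.0
```

Emit:
jog_arm(
  moves=[-0.05,-0.15,0,0,0,0,-1,-0.1,-0.3,0,0,0,0,-1,-0.15,-0.42,0,0,0,0,-1,-0.15,-0.42,0,0,0,0,-1,-0.15,-0.42,0,0,0,0,-1,-0.15,-0.42,0,0,0,0,-1,-0.15,-0.42,0,0,0,0,-1,-0.15,-0.42,0,0,0,0,-1],
)

```text
time: 8.6
position: [0.7111, 0.0031, 0.2093]
tool_rot: [-0.251, 3.131, 0.0]
ft_force: [-0.3, -0.8, -1.5]
grip_width: 0.139
grip_force: 25.0
```

```bash
python3 - <<'E'
from h import *
im,st=shot("wrist","w3.png"); print(st["time"],st["position"],st["grip_width"],st["grip_force"],now()[1].round(3))
for c in comps(im,*BLUE): print(c.mean(0).round(),rect(im,c,.062,st))
E
```

```text
8.6 [0.71108314 0.003072   0.20927907] 0.13944252836303547 24.99981993343681 [[-0.987 -0.159  0.   ]
 [-0.159  0.987  0.   ]
 [-0.     0.    -1.   ]]
[ 99. 279.] [ 853.8 -160.7   32.5   22.6    9.5]
[261.  49.] [ 5.817e+02 -1.450e+01  9.910e+01  9.950e+01  2.000e-01]
```

View pics/w3.png

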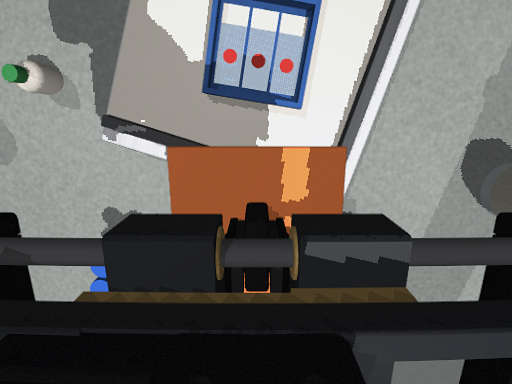

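The wrist view shows the lid square and centred in the fingers (columns 167–346). The tray's compartment is at columns 203–322, with its +x edge near rows 93–108. The side stop shows as the dark band from (415,0) to (340,147).

```bash
python3 - <<'E'
from h import *
im,st=shot("wrist")
c=max(comps(im,*BLUE),key=lambda c:-c[:,1].mean()); P=onplane(im,c,.062,st)[:,:2]*1000
print("maxx",np.percentile(P[:,0],[90,99,100]))
for nm,m in (("L",(P[:,0]<615)&(P[:,1]<-50)),("R",(P[:,0]<615)&(P[:,1]>20)),("F",(P[:,0]>624)&(abs(P[:,1]+14)<40))):
    q=P[m&(c[:,1]>3)]; vx,vy,x,y=cv2.fitLine(q.astype(np.float32),cv2.DIST_HUBER,0,.01,.01).ravel(); print(nm,len(q),np.degrees(np.arctan2(vy,vx)),x,y)
p0,R0=now()
for z in(.12,.068): print(row([.5805,-.0145,z],down(90.2),p0,R0))
E
```

```text
maxx [630.85623321 631.26713208 631.39789053]
L 72 0.256824 582.709 -63.748398
R 88 -0.35904986 574.232 34.323513
F 80 -89.789444 630.7654 -13.946153
[4.391e-01 1.280e-02 2.972e-01 1.000e-04 2.000e-04 1.489e-01]
[4.391e-01 1.280e-02 4.706e-01 1.000e-04 2.000e-04 1.489e-01]
```

Emit:
jog_arm(
  moves=[0.12,0.004,0,0,0,0.05,-1,0.25,0.008,0,0,0,0.1,-1,0.38,0.012,0,0,0,0.148,-1,0.439,0.012,0.1,0,0,0.148,-1,0.439,0.012,0.22,0,0,0.148,-1,0.439,0.012,0.36,0,0,0.148,-1,0.439,0.012,0.36,0,0,0.148,-1,0.439,0.012,0.36,0,0,0.148,-1],
)

```text
time: 9.7
position: [0.5817, -0.0152, 0.1026]
tool_rot: [-0.006, 3.139, 0.0]
ft_force: [-0.3, -0.6, -0.5]
grip_width: 0.136
grip_force: 25.0
```

```bash
python3 - <<'E'
from h import *
st=ctrl.get_state();print(st["position"],st["ft_force"],st["time"])
p0,R0=now(); print(row([.5807,-.0146,.068],down(90.1),p0,R0))
ims=[]
for n,b in(("scene",(170,270,170,310)),("side",(180,270,210,340))):
    im,_=shot(n); a=im["pixels"][b[0]:b[1],b[2]:b[3],::-1]; ims.append(cv2.resize(a,(600,300),interpolation=cv2.INTER_CUBIC))
cv2.imwrite("pics/c4.png",np.vstack(ims))
E
```

```text
[ 0.58168958 -0.01515088  0.10264786] [-0.28203258 -0.62826579 -0.47036164] 9.7
[0.0035 0.0018 0.1155 0.     0.002  0.002 ]
```

View pics/c4.png

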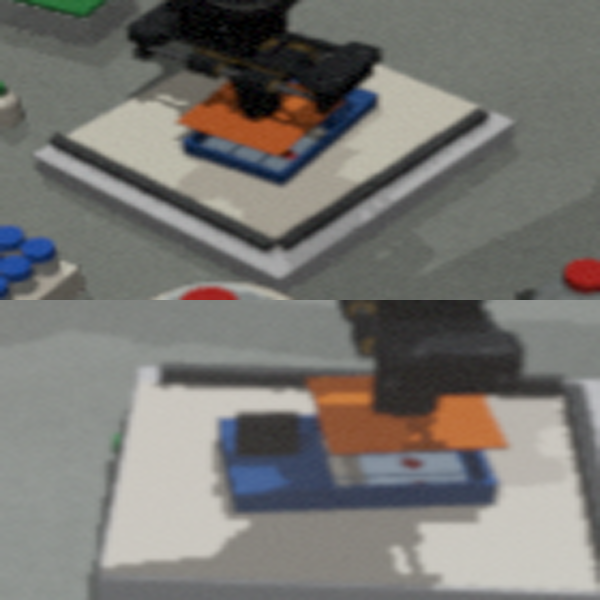

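Both crops show the lid square above the compartment. I'll lower it now.

Emit:
jog_arm(
  moves=[0.003,0.001,0.03,0,0,0.001,-1,0.003,0.001,0.05,0,0,0.001,-1,0.003,0.001,0.07,0,0,0.001,-1,0.003,0.001,0.085,0,0,0.001,-1,0.003,0.001,0.1,0,0,0.001,-1,0.003,0.001,0.11,0,0,0.001,-1,0.003,0.001,0.11,0,0,0.001,-1,0.003,0.001,0.11,0,0,0.001,-1],
)

```text
time: 10.8
position: [0.5799, -0.0148, 0.07]
tool_rot: [-0.004, 3.141, 0.001]
ft_force: [-4.5, -0.1, 10.5]
grip_width: 0.136
grip_force: 25.0
```

Emit:
jog_arm(
  moves=[0,0,0,0,0,0,0,0,0,0,0,0,0,0,0,0,0,0,0,0,0,0,0,0,0,0,0,0.2,0,0,-0.05,0,0,0,0.2,0,0,-0.15,0,0,0,0.2,0,0,-0.3,0,0,0,0.2,0,0,-0.5,0,0,0,0.2],
)

```text
time: 11.8
position: [0.5789, -0.0148, 0.2195]
tool_rot: [0.004, -3.14, 0.0]
ft_force: [0.2, 0.3, 0.3]
grip_width: 0.599
grip_force: 0.0
```

Emit:
jog_arm(
  moves=[-0.15,0,0,0,0,0,0,-0.3,0,0,0,0,0,0,-0.4,0,-0.1,0,0,0,0,-0.5,0,-0.2,0,0,0,0,-0.5,0,-0.3,0,0,0,0,-0.5,0,-0.3,0,0,0,0,-0.5,0,-0.3,0,0,0,0,-0.5,0,-0.3,0,0,0,0],
)

```text
time: 12.8
position: [0.7289, -0.0142, 0.3069]
tool_rot: [0.005, -3.14, -0.001]
ft_force: [-0.1, 0.1, -0.7]
grip_width: 0.498
grip_force: 0.0
```

```bash
python3 - <<'E'
from h import *
im,st=shot("wrist","w5.png"); print(st["time"],st["position"],st["grip_width"],st["ft_force"],now()[1].round(3))
for c in comps(im,*ORANGE): print("or",c.mean(0).round(),rect(im,c,.066,st))
for c in comps(im,*BLUE): print("bl",c.mean(0).round(),rect(im,c,.062,st))
E
```

```text
12.8 [ 0.72890463 -0.01415891  0.30689896] 0.49826689108427064 [-0.14694048  0.0702008  -0.65738603] [[-1.    -0.003 -0.002]
 [-0.003  1.     0.   ]
 [ 0.002  0.    -1.   ]]
or [ 15. 145.] [ 696.8 -343.    36.1   54.4   88.8]
or [256.  48.] [ 5.805e+02 -1.470e+01  9.920e+01  9.840e+01  1.000e-01]
bl [228. 274.] [ 8.914e+02 -5.690e+01  2.500e+01  2.580e+01  2.000e-01]
bl [227. 234.] [ 8.242e+02 -5.620e+01  1.690e+01  2.340e+01  2.000e-01]
bl [183. 234.] [ 8.244e+02 -1.207e+02  1.700e+01  2.830e+01  3.000e-01]
bl [346. 181.] [748.7 109.6  49.4   5.5  88.4]
bl [ 23. 203.] [ 782.2 -354.6  109.5   72.6   16.9]
bl [256.   2.] [ 5.255e+02 -1.490e+01  5.800e+00  9.790e+01  1.000e-01]
```

View pics/w5.png

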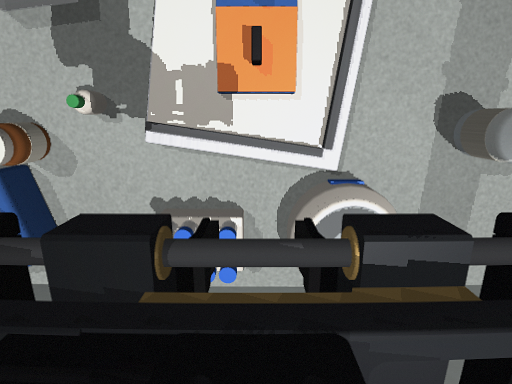

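The wrist view shows the lid home and square on the tray at (256,50). The side stop's inner border runs from about (345,0) to (325,145), and the far stop's from (148,122) to (322,148).

```bash
cat > stops.py <<'E'
from h import *
im,st=shot("wrist"); V=cv2.cvtColor(im["pixels"],cv2.COLOR_RGB2GRAY).astype(int)
def fit(pts):
    P=onplane(im,pts,.04,st)[:,:2]*1000
    vx,vy,x,y=cv2.fitLine(P.astype(np.float32),cv2.DIST_HUBER,0,.01,.01).ravel()
    r=(P-[x,y])@[-vy,vx]; return np.array([vx,vy]),np.array([x,y]),np.abs(r).max(),len(P)
S=[];F=[]
for r in range(10,135,3):
    l=V[r,305:375]; k=np.where(l<95)[0]
    if len(k): S.append([305+k[0]-.5,r])
for c in range(165,310,3):
    l=V[97:165,c]; k=np.where(l<95)[0]
    if len(k): F.append([c,97+k[0]-.5])
print(V[60,325:360],V[110:150,280],V[110:150,180])
a,b=fit(S),fit(F); print(a,b)
yawS=np.degrees(np.arctan2(a[0][1],a[0][0]))%180; yawF=np.degrees(np.arctan2(b[0][1],b[0][0]))%180
t=np.linalg.solve(np.c_[a[0],-b[0]],b[1]-a[1]); print("yaw",yawS,yawF-90,"corner",a[1]+t[0]*a[0])
E
python3 stops.py
```

```text
[238 238 238 238 238 238 238 238 241 245 160 149 154 126  28  29  45 103
  94  95  95  96  97  93  94 142 225 220 225 240 238 238 239 239 228] [239 239 239 239 239 239 239 240 240 240 239 240 239 240 240 240 240 240
 240 240 240 239 240 240 240 240 240 243 219 146 139  89  74 102  99  98
  97  97 100 100] [149 158 245 242 241 144 150 151 150 149 172 245 242 236 148 140  58  87
  92  92  93  91  89  89  87 148 233 241 238 238 238 237 237 237 237 236
 214 159 143 142]
(array([ 0.9892662 , -0.14612457], dtype=float32), array([573.50476,  97.35353], dtype=float32), np.float64(0.9004024425365698), 42) (array([0.14648014, 0.9892136 ], dtype=float32), array([686.2354  , -41.040646], dtype=float32), np.float64(0.8295383366208862), 49)
yaw 171.5976 -8.423004 corner [703.8769   78.09625]
```

```bash
python3 - <<'E'
from h import *
p0,R0=now()
for z in(.13,.068): print(row([.5036,-.0148,z],down(90.1),p0,R0))
E
```

```text
[ 7.507e-01 -1.000e-04  5.916e-01  3.000e-04 -1.500e-03  1.200e-03]
[ 7.504e-01 -1.000e-04  7.983e-01  3.000e-04 -1.500e-03  1.200e-03]
```

Emit:
jog_arm(
  moves=[0.18,0,0,0,0,0,0,0.37,0,0,0,0,0,0,0.55,0,0.1,0,0,0,0,0.7,0,0.25,0,0,0,0,0.75,0,0.4,0,-0.001,0.001,0,0.75,0,0.55,0,-0.001,0.001,0,0.75,0,0.6,0,-0.001,0.001,0,0.75,0,0.6,0,-0.001,0.001,0],
)

```text
time: 13.9
position: [0.5045, -0.015, 0.1278]
tool_rot: [0.003, -3.141, 0.001]
ft_force: [-0.4, -0.2, 0.0]
grip_width: 0.499
grip_force: 0.0
```

```bash
python3 - <<'E'
from h import *
p0,R0=now(); print(p0, row([.5036,-.0148,.068],down(90.1),p0,R0))
ims=[]
for n,b in(("scene",(170,270,170,310)),("side",(180,270,210,340))):
    im,_=shot(n); a=im["pixels"][b[0]:b[1],b[2]:b[3],::-1]; ims.append(cv2.resize(a,(600,300),interpolation=cv2.INTER_CUBIC))
cv2.imwrite("pics/c6.png",np.vstack(ims))
E
```

```text
[ 0.50452092 -0.01504577  0.12782758] [ 3.000e-03  9.000e-04  1.994e-01 -4.000e-04 -1.000e-04  1.000e-04]
```

View pics/c6.png

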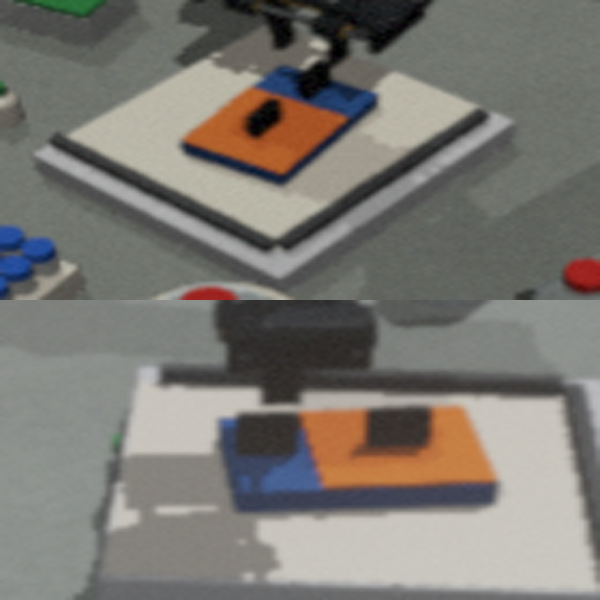

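The lid lies flat and home on the tray, and the gripper is above the tray's grip. I'll descend and grip it.

Emit:
jog_arm(
  moves=[0.003,0.001,0.06,0,0,0,0,0.003,0.001,0.12,0,0,0,0,0.003,0.001,0.17,0,0,0,0,0.003,0.001,0.198,0,0,0,0,0.003,0.001,0.198,0,0,0,-1,0.003,0.001,0.198,0,0,0,-1,0.003,0.001,0.198,0,0,0,-1,0.003,0.001,0.198,0,0,0,-1],
  newtons=40,
)

```text
time: 15.0
position: [0.5042, -0.0147, 0.0691]
tool_rot: [-0.003, 3.14, 0.0]
ft_force: [-0.9, 0.1, 0.7]
grip_width: 0.151
grip_force: 40.0
```

Emit:
jog_arm(
  moves=[0,0,0,0,0,0,-1,0,0,0,0,0,0,-1,0,0,0,0,0,0,-1,0,0,0,0,0,0,-1,0,0,0,0,0,0,-1,0,0,0,0,0,0,-1,0,0,0,0,0,0,-1,0,0,0,0,0,0,-1],
)

```text
time: 16.0
position: [0.5042, -0.0147, 0.0691]
tool_rot: [-0.003, 3.14, 0.0]
ft_force: [-1.3, -0.5, 5.8]
grip_width: 0.161
grip_force: 40.0
```

```bash
python3 - <<'E'
from h import *
st=ctrl.get_state(); print(st["ft_force"],st["torque"])
p0,R0=now(); c=np.array([.7039,.0781]); 
for back in(.012,.004,0):
    a=np.radians(-8.4); M=np.array([[np.cos(a),-np.sin(a)],[np.sin(a),np.cos(a)]])
    g=c+M@np.array([-.127-back,-.05-back]); print(p0,g,row([*g,p0[2]],down(90-8.4),p0,R0))
E
```

```text
[-1.30822851 -0.50030893  5.84151477] [-0.04616901  0.16548081 -0.0231732 ]
[ 0.5041804  -0.01468526  0.06907473] [0.557334   0.03707066] [-0.1775  0.1722  0.0003  0.0003  0.0016  0.1418]
[ 0.5041804  -0.01468526  0.06907473] [0.56641684 0.04381617] [-0.2078  0.1946  0.0004  0.0003  0.0016  0.1418]
[ 0.5041804  -0.01468526  0.06907473] [0.57095826 0.04718893] [-0.223   0.2058  0.0004  0.0003  0.0016  0.1418]
```

Emit:
jog_arm(
  moves=[-0.03,0.03,0,0,0,0.03,-1,-0.06,0.06,0,0,0,0.06,-1,-0.09,0.09,0,0,0,0.09,-1,-0.12,0.12,0,0,0,0.12,-1,-0.15,0.15,0,0,0,0.142,-1,-0.177,0.172,0,0,0,0.142,-1,-0.177,0.172,0,0,0,0.142,-1,-0.177,0.172,0,0,0,0.142,-1],
)

```text
time: 17.0
position: [0.5578, 0.0375, 0.0691]
tool_rot: [0.229, 3.13, 0.001]
ft_force: [2.4, 1.1, 4.5]
grip_width: 0.156
grip_force: 40.0
```

```bash
cat > chk.py <<'E'
from h import *
for _ in range(1):
    st=ctrl.get_state(); p0,R0=now(); y=R0[:,1]
    print("t",st["time"],"p",p0.round(4),"yaw",np.degrees(np.arctan2(y[1],y[0]))-90,"tilt",(R0[:2,2]*57.3).round(2),"Ftool",(R0.T@st["ft_force"]).round(1),"M",(R0.T@st["torque"]).round(2))
c=np.array([.7039,.0781]);a=np.radians(-8.4); M=np.array([[np.cos(a),-np.sin(a)],[np.sin(a),np.cos(a)]])
print("gap est (lightbox x,y) mm",(1000*(M.T@(c-p0[:2])-[.127,.05])).round(1), row(p0,down(81.6),p0,R0)[3:])
E
python3 chk.py; python3 stops.py | tail -1
python3 - <<'E'
from h import *
im,st=shot("scene","s7.png")
for c in comps(im,*ORANGE): print(rect(im,c,.065))
im,st=shot("side","d7.png")
for c in comps(im,*ORANGE): print(rect(im,c,.065))
E
```

```text
t 17.0 p [0.5578 0.0375 0.0691] yaw -8.385101452243148 tilt [0.18 0.04] Ftool [-2.2  1.4 -4.4] M [-0.31 -0.35 -0.02]
gap est (lightbox x,y) mm [11.6 11.5] [0.0011 0.0029 0.0002]
 152 150 152 151]
[633.4  28.9  98.6 100.3  81.9]
[298.8 322.4 138.8 137.2  44.2]
[631.4  22.8  98.2  93.4  80.3]
[255.1 219.4 131.3 132.   43.9]Traceback (most recent call last):
  File "stops.py", line 15, in <module>
    a,b=fit(S),fit(F); print(a,b)
               ~~~^^^
  File "stops.py", line 4, in fit
    P=onplane(im,pts,.04,st)[:,:2]*1000
      ~~~~~~~^^^^^^^^^^^^^^^
  File "h.py", line 18, in onplane
    o,d=rays(im,px,st); return o+d*((z-o[2])/d[:,2])[:,None]
        ~~~~^^^^^^^^^^
  File "h.py", line 14, in rays
    u=cv2.undistortPoints(np.array(px,float).reshape(-1,1,2),K(im),np.array(im["dist"],float))[:,0]
      ~~~~~~~~~~~~~~~~~~~^^^^^^^^^^^^^^^^^^^^^^^^^^^^^^^^^^^^^^^^^^^^^^^^^^^^^^^^^^^^^^^^^^^^^
cv2.error: OpenCV(4.12.0) /io/opencv/modules/calib3d/src/undistort.dispatch.cpp:347: error: (-215:Assertion failed) CV_IS_MAT(_src) && CV_IS_MAT(_dst) && (_src->rows == 1 || _src->cols == 1) && (_dst->rows == 1 || _dst->cols == 1) && _src->cols + _src->rows - 1 == _dst->rows + _dst->cols - 1 && (CV_MAT_TYPE(_src->type) == CV_32FC2 || CV_MAT_TYPE(_src->type) == CV_64FC2) && (CV_MAT_TYPE(_dst->type) == CV_32FC2 || CV_MAT_TYPE(_dst->type) == CV_64FC2) in function 'cvUndistortPointsInternal'
```

Emit:
jog_arm(
  moves=[-0.01,0,0,0,0,0,-1,-0.02,0,0,0,0,0,-1,-0.027,0,0,0,0,0,-1,-0.03,0,0,0,0,0,-1,-0.033,0,0,0,0,0,-1,-0.036,0,0,0,0,0,-1,-0.038,0,0,0,0,0,-1,-0.038,0,0,0,0,0,-1],
)

```text
time: 18.15
position: [0.5665, 0.0353, 0.0691]
tool_rot: [-0.231, -3.131, -0.0]
ft_force: [-4.5, 1.5, 9.7]
grip_width: 0.156
grip_force: 40.0
```

```bash
python3 chk.py
```

```text
t 18.15 p [0.5665 0.0353 0.0691] yaw -8.422460689461133 tilt [-0.13  0.03] Ftool [ 4.7  0.9 -9.7] M [-0.03  0.71 -0.02]
gap est (lightbox x,y) mm [ 2.7 12.4] [ 0.0001 -0.0023 -0.0004]
```

Emit:
jog_arm(
  moves=[-0.003,0,0,0,0,0,-1,-0.006,0,0,0,0,0,-1,-0.009,0,0,0,0,0,-1,-0.012,0,0,0,0,0,-1,-0.012,0,0,0,0,0,-1,-0.012,0,0,0,0,0,-1,-0.012,0,0,0,0,0,-1,-0.012,0,0,0,0,0,-1],
)

```text
time: 19.15
position: [0.5691, 0.0348, 0.0691]
tool_rot: [-0.23, -3.129, -0.001]
ft_force: [-7.5, 0.7, 12.4]
grip_width: 0.161
grip_force: 40.0
```

```bash
python3 chk.py
```

```text
t 19.15 p [0.5691 0.0348 0.0691] yaw -8.421977587795396 tilt [-0.24  0.04] Ftool [  7.6  -0.5 -12.3] M [ 0.04  1.27 -0.01]
gap est (lightbox x,y) mm [ 0.  12.5] [ 0.     -0.0041 -0.0004]
```

Emit:
jog_arm(
  moves=[-0.003,0,-0.001,0,0,0,-1,-0.006,0,-0.002,0,0,0,-1,-0.008,0,-0.002,0,0,0,-1,-0.008,0,-0.002,0,0,0,-1,-0.008,0,-0.002,0,0,0,-1,-0.008,0,-0.002,0,0,0,-1,-0.008,0,-0.002,0,0,0,-1,-0.008,0,-0.002,0,0,0,-1],
)

```text
time: 20.15
position: [0.5691, 0.0348, 0.0691]
tool_rot: [-0.23, -3.124, -0.001]
ft_force: [-11.8, 1.6, 14.3]
grip_width: 0.161
grip_force: 40.0
```

```bash
python3 chk.py
```

```text
t 20.15 p [0.5691 0.0348 0.0691] yaw -8.41252307293189 tilt [-0.54  0.06] Ftool [ 12.1  -0.1 -14.2] M [ 0.11  2.36 -0.02]
gap est (lightbox x,y) mm [ 0.  12.5] [-0.0003 -0.0091 -0.0002]
```

Far stop contact: the position is held and the push is 12 N. Next I'll slide along it to the side stop and correct the slight tool pitch.

Emit:
jog_arm(
  moves=[0,0.006,0,0,-0.002,0,-1,0,0.012,0,0,-0.004,0,-1,0,0.018,0,0,-0.006,0,-1,0,0.024,0,0,-0.008,0,-1,0,0.03,0,0,-0.008,0,-1,0,0.035,0,0,-0.008,0,-1,0,0.038,0,0,-0.008,0,-1,0,0.038,0,0,-0.008,0,-1],
)

```text
time: 21.15
position: [0.5694, 0.0392, 0.0691]
tool_rot: [-0.239, -3.128, 0.012]
ft_force: [-16.3, -9.8, 19.0]
grip_width: 0.16
grip_force: 40.1
```

```bash
python3 chk.py
```

```text
t 21.15 p [0.5694 0.0392 0.0691] yaw -8.72131736947398 tilt [-0.27 -0.41] Ftool [ 14.7 -12.3 -18.8] M [2.22 3.05 0.25]
gap est (lightbox x,y) mm [0.4 8.2] [-0.0074 -0.0035 -0.0054]
```

Emit:
jog_arm(
  moves=[0.003,0,-0.002,0,0,0,-1,0.006,0,-0.004,0,0,0,-1,0.006,0,-0.004,0,0,0,-1,0.006,0,-0.004,0,0,0,-1,0.006,0,-0.004,0,0,0,-1,0.006,0,-0.004,0,0,0,-1,0.006,0,-0.004,0,0,0,-1,0.006,0,-0.004,0,0,0,-1],
)

```text
time: 22.15
position: [0.5705, 0.0442, 0.0691]
tool_rot: [0.232, 3.131, -0.005]
ft_force: [-5.5, -3.1, 4.0]
grip_width: 0.158
grip_force: 40.0
```

```bash
python3 chk.py; python3 - <<'E'
from h import *
ims=[]
for n,b in(("scene",(170,270,170,310)),("side",(180,270,210,340))):
    im,_=shot(n); a=im["pixels"][b[0]:b[1],b[2]:b[3],::-1]; ims.append(cv2.resize(a,(600,300),interpolation=cv2.INTER_CUBIC))
cv2.imwrite("pics/c8.png",np.vstack(ims))
E
```

```text
t 22.15 p [0.5705 0.0442 0.0691] yaw -8.481615475834857 tilt [ 0.1  -0.19] Ftool [ 5.  -3.8 -4. ] M [0.7  1.37 0.04]
gap est (lightbox x,y) mm [-0.   3.1] [-0.0029  0.0022 -0.0014]
```

View pics/c8.png

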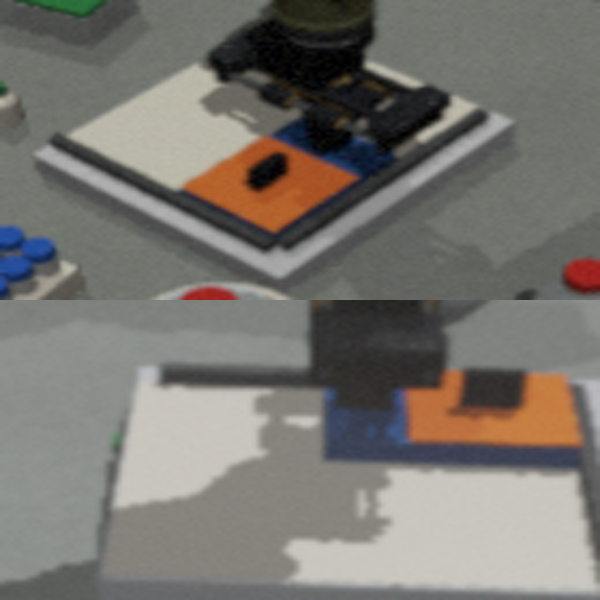

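It was friction from the downward load. With that eased, the tray is against the far stop (lower-left in the scene crop) and close to the side stop, with about 3 mm left. I'll continue in y.

Emit:
jog_arm(
  moves=[0,0.003,0,0,0,0,-1,0,0.006,0,0,0,0,-1,0,0.009,0,0,0,0,-1,0,0.012,0,0,0,0,-1,0,0.012,0,0,0,0,-1,0,0.012,0,0,0,0,-1,0,0.012,0,0,0,0,-1,0,0.012,0,0,0,0,-1],
)

```text
time: 23.25
position: [0.5709, 0.0466, 0.0691]
tool_rot: [0.233, 3.131, -0.007]
ft_force: [-6.4, -5.1, 5.4]
grip_width: 0.159
grip_force: 40.0
```

```bash
python3 chk.py
```

```text
t 23.25 p [0.5709 0.0466 0.0691] yaw -8.513916086951212 tilt [ 0.08 -0.26] Ftool [ 5.6 -6.  -5.3] M [ 1.13  1.39 -0.06]
gap est (lightbox x,y) mm [-0.   0.6] [-0.0042  0.002  -0.0019]
```

Emit:
jog_arm(
  moves=[0,0.003,0,-0.002,0,0,-1,0,0.006,0,-0.004,0,0,-1,-0.002,0.009,0,-0.004,0,0,-1,-0.004,0.009,0,-0.004,0,0,-1,-0.004,0.009,0,-0.004,0,0,-1,-0.004,0.009,0,-0.004,0,0,-1,-0.004,0.009,0,-0.004,0,0,-1,-0.004,0.009,0,-0.004,0,0,-1],
)

```text
time: 24.25
position: [0.5709, 0.0466, 0.0691]
tool_rot: [-0.235, -3.131, 0.005]
ft_force: [-9.8, -9.2, 9.6]
grip_width: 0.163
grip_force: 40.0
```

```bash
python3 chk.py
```

```text
t 24.25 p [0.5709 0.0466 0.0691] yaw -8.580409971490667 tilt [-0.09 -0.18] Ftool [  8.4 -10.6  -9.5] M [ 2.21  2.2  -0.06]
gap est (lightbox x,y) mm [-0.   0.6] [-0.0032 -0.001  -0.003 ]
```

Emit:
jog_arm(
  moves=[0,0.002,-0.001,-0.002,0,-0.002,-1,-0.002,0.004,-0.001,-0.003,0,-0.003,-1,-0.004,0.006,-0.001,-0.003,0,-0.003,-1,-0.004,0.006,-0.001,-0.003,0,-0.003,-1,-0.004,0.006,-0.001,-0.003,0,-0.003,-1,-0.004,0.006,-0.001,-0.003,0,-0.003,-1,-0.004,0.006,-0.001,-0.003,0,-0.003,-1,-0.004,0.006,-0.001,-0.003,0,-0.003,-1],
)

```text
time: 25.25
position: [0.5709, 0.0466, 0.0691]
tool_rot: [-0.231, -3.129, 0.003]
ft_force: [-14.2, -11.3, 12.2]
grip_width: 0.156
grip_force: 40.0
```

```bash
python3 chk.py; python3 - <<'E'
from h import *
im,_=shot("scene"); a=im["pixels"][195:265,195:295,::-1]; cv2.imwrite("pics/c9.png",cv2.resize(a,(800,560),interpolation=cv2.INTER_CUBIC))
for c in comps(im,*ORANGE): print(rect(im,c,.065))
E
```

```text
t 25.25 p [0.5709 0.0466 0.0691] yaw -8.457661153024333 tilt [-0.25 -0.1 ] Ftool [ 12.5 -13.3 -12.2] M [2.87 2.74 0.05]
gap est (lightbox x,y) mm [-0.   0.5] [-0.0023 -0.0039 -0.001 ]
[646.3  38.1  99.   99.   81.7]
[299.4 322.5 137.7 137.2  43.9]
```

View pics/c9.png

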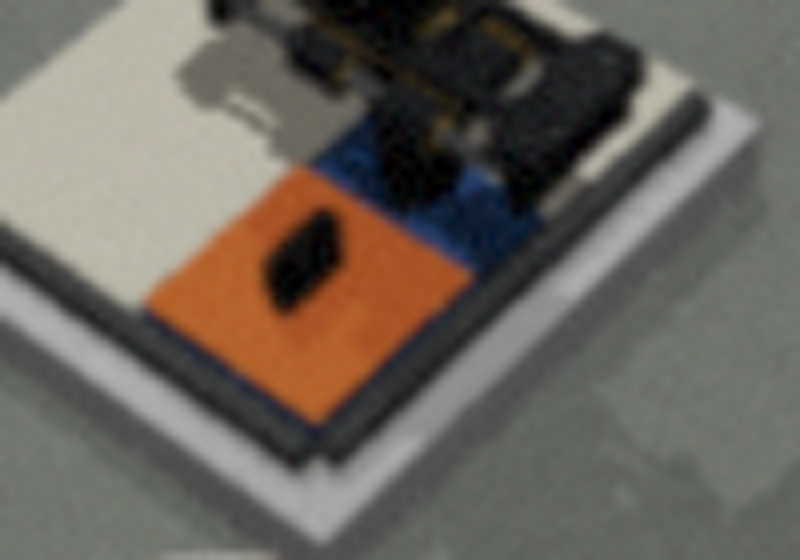

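The tray lies flush against both stops with the lid home, and position holds while the push rises to about 13 N each way.

```bash
python3 -c "
from bench import ctrl
print(ctrl.close_job())"
```

```text
the job is handed in; nothing more can be done
None
```

The lid is home on the tray and released. The tray sits flush in the corner of both stops, still held by its grip and pressed with about 13 N against each stop; the job is handed in at about 25 s, but no verdict came back.

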